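# Unlock the sandwich press and hold its lid open at 45 degrees

### The job

The sandwich press on the worktop is shut and locked: push the lock tab on its right-hand side all the way back, away from the front handle, to free the lid. Then lift the lid by its front handle and hold it open at 45 degrees so that I can wipe the plates; it drops shut when let go, so finish while still holding the handle, steady at that angle. Do not let the lid drop on the way, and leave the kettle, the mug and the canister standing where they are.

Things in the scene. Friction and masses are not known exactly. Their poses are not given: they have to be found in the camera images.
- press: Sandwich press (contact grill) standing on the worktop and fixed there: brushed-steel lid on a black base, 250 mm deep (x), 280 mm wide (y), 105 mm high shut. Origin: centre of its footprint, on the worktop. Its x axis points from the front (handle side, towards the robot) to the hinge at the back, y to its left, z up; it stands turned by up to about 0.3 rad.
- press_hinge (a point): Middle of the hinge line, at the back of the press: 118 mm behind the press's origin and 62 mm above the worktop; the hinge line runs along the press's y axis.
- press_lid (a joint): Angle of the lid in rad: 0 shut, grows as the front edge rises, 0.785 is 45 degrees, stop at 1.75. Lid with handle weighs about 0.9 kg and falls shut from any angle below about 80 degrees: it takes 3 to 4 N upwards at the handle.
- press_handle (a point): Round black bar, 20 mm thick, 190 mm long along the press's y, on two 16 mm steel arms 88 mm either side of its middle; 46 mm free between bar and lid, nothing beneath. Origin: middle of the bar's axis; shut: 175 mm in front of the press's origin, 85 mm up. Swings about the hinge line at 294 mm radius; the line hinge to bar rises 4.5 degrees when shut. The bar can turn in a light grip.
- press_lock (a joint): Slide of the lid lock in m: 0 locked (tab towards the handle), 0.025 fully unlocked (tab back towards the hinge, along the press's +x). It rubs with about 2.5 N and stays where it is left; its hook clears the lid after about 15 mm.
- press_lock_tab (a point): Centre of the top of the lock's upright bare-metal tab, 22 mm out from the lid's right side, 101 mm above the worktop. Tab: 14 mm along x, 16 mm along y, free for 26 mm below its top; under that a 6 mm thick hook reaches 30 mm forward. Locked: 80 mm in front of the press's origin, 162 mm to its right (-y). Slides along the press's x.
- kettle: Steel kettle, 165 mm across, 225 mm high, black handle out to 128 mm from its axis; origin under its middle. Leave it standing.
- mug: White mug, 82 mm across, 95 mm high, ear to one side; origin under its middle. Leave it standing.
- canister: Teal storage canister with steel lid, 102 mm across, 143 mm high; origin under its middle. Leave it standing.

How it is judged:
By the outcome, as a careful person would: the job done as asked, in the order asked, and still so for the second after the job is handed in, while the arm keeps its last pose, push and grip.
It also fails if it takes over 54 s, if anything falls off the work surface, if the arm or the gripper's body presses on something with over 40 N, if the wrist force passes 120 N, or if a joint passes its speed limit or range.

### The arm

A 7-joint arm with a two-finger parallel gripper is mounted at the origin on the work surface. World frame = base frame: x ahead of the robot, y to its left, z up, the work surface at z = 0. Lengths are in m, angles in rad, forces in N, time in s.
With the tool pointing down it reaches from about 0.35 to 0.9 m from the base axis. Payload 19.9 kg.
Tool frame: the origin (TCP) lies on the centre line of the jaws, within the pads' length; the fingertips stand 22 mm ahead of it and the grasp point (between the pads) lies 3 mm ahead of it; z points along the fingers, y is the direction in which the jaws open and shut (so a half turn about z gives the same grasp; the last joint's range is limited). The gripper opens to 94 mm and grips with 3 to 60 N. Pads are 16 mm wide; open, the fingers measure 119 mm over their backs; the gripper's body (75 mm by 177 mm) begins 78 mm behind the grasp point.
Start: joints at [-0.042, 0.417, -0.01, 1.614, 0.005, 1.111, -0.053], TCP at [0.625, 0, 0.227] pointing down, gripper open.
Joint ranges: [-2.81, 2.81], [-0.39, 2.02], [-1.27, 1.25], [0.06, 2.57], [-1.19, 4.33], [0.19, 2], [-2.82, 2.82]. Speed limits (rad/s): [1.89, 1.89, 2.39, 2.39, 3.01, 3.01, 3.01].

### API

Orientations are given as a unit quaternion [w, x, y, z].
In Python, from station import * gives the robot as it stands. Calls block until the motion is done:
- move_to(position, orientation): joint-space move of the TCP to a pose.
- move_l(position, rot=None, feed=0.15): straight line of the TCP; rot=None keeps the orientation; feed is the mean speed in m/s.
- movej(angles): joint-space move.
- gripper_to(opening, strength=None): opening from 0.0 (shut) to 1.0 (fully open); strength is the grip in N (None keeps the last); returns when the fingers have stopped.
- sleep(seconds).
- solve_ik(position, orientation): joint angles nearest the present ones, or None.
- state(): the state.
- grab_frame(name): name is "scene" or "side" or "wrist"; returns a dict with "color" (480x640x3 uint8, red, green, blue), "intrinsics" (3x3 intrinsics, pixels), "distortion" ([k1, k2, p1, p2, k3] as OpenCV has them; the pictures are not rectified), "extrinsics" (4x4, takes a point from camera to world coordinates); the wrist camera has in their place "tool_from_camera" (4x4, takes a point from camera to tool coordinates, whose origin is the TCP and whose axes are the flange's). Camera axes: x right, y down, z forward; pixel columns grow to the right and rows downward; lengths in m; the calibration is good to about 2 mm. A picture is of the moment at which its call begins: read the wrist's pose just before it. There is no depth.
A pose or a line that the arm cannot do raises Unreachable and nothing moves.
- sign_off(): hands the job in, once; it reports no verdict.
Trained networks look in the newest picture that a camera, given by its name, has taken for a name from the list of things; names that differ only in an ending like _2 or _b are one class to them, and where a whole thing is asked for, a point or a joint stands for the part that bears it (a point fixed in the world has none). Each returns a list of dicts, best first, with "confidence" (0 to 1); they miss things now and then, are a little off and sometimes report something else, mostly with a low value. They report only what shows in the picture. A call takes as long as a camera call.
- trace(camera, query): "region" (480x640 bool, what is visible of it) and "position" ([column, row] in pixels, amid what is visible of it).
- place_of(camera, query): "position" ([column, row] in pixels: a listed point, or the origin of a listed thing).
The state is a dict: "time": time; "q": joint angles; "joint_velocities": joint speeds; "joint_torque": joint torques, N m; "tool_pos": TCP position; "ee_rot": TCP orientation; "force": force on the tool from outside, world axes, zero at the start; "torque": the same for the moment, N m; "opening": opening from 0.0 (shut) to 1.0 (fully open).
Only numpy, scipy, OpenCV 4.12 (cv2) and the standard library are available. Lean on these libraries where they do the work, as an engineer would, in place of code of your own. Each camera call takes 0.05 s, during which the arm holds its last target. There are 200 camera calls.

## Working session

There is one attempt and no reset: what is moved stays moved. The work goes in short steps, each a Python script; the robot and the scene stay as the last script left them, time stands still between calls to the robot, and variables do not carry over. Pictures are saved under pics/ and viewed, about 8 in all and at most 12, crops included, and the job is handed in when it is done.

```bash
mkdir -p pics; ls
cat > h.py <<'E'
from station import *
import numpy as np, cv2
from scipy.spatial.transform import Rotation as R
def save(f,n): cv2.imwrite('pics/'+n, cv2.cvtColor(f['color'],cv2.COLOR_RGB2BGR))
E
python3 - <<'E'
from h import *
for c in ['scene','side','wrist']:
    s=state(); f=grab_frame(c); save(f,c+'0.png')
    print(c,np.round(f['intrinsics'],1).tolist(),f['distortion'],np.round(f.get('extrinsics',f.get('tool_from_camera')),3).tolist())
    for q in ['press','press_hinge','press_handle','press_lock_tab','kettle','mug','canister']:
        print(q,[(np.round(r['position'],1).tolist(),round(r['confidence'],2)) for r in place_of(c,q)[:2]])
print(state())
E
python3 -c "
import cv2,numpy as np
a=cv2.imread('pics/scene0.png');b=cv2.imread('pics/side0.png')
cv2.imwrite('pics/m0.png',cv2.resize(np.vstack([a,b]),(450,600)) if 0 else np.hstack([a,b])[:, :])"
```

```text
pics
scene [[502.2, 0.0, 314.3], [0.0, 502.2, 235.3], [0.0, 0.0, 1.0]] [-0.13842678  0.          0.          0.          0.        ] [[0.018, 0.723, -0.691, 1.371], [1.0, -0.004, 0.022, 0.05], [0.013, -0.691, -0.723, 0.847], [0.0, 0.0, 0.0, 1.0]]
press [([309.1, 254.3], 0.96)]
press_hinge [([320.7, 279.1], 0.78)]
press_handle [([307.9, 174.9], 0.68)]
press_lock_tab [([237.9, 200.5], 0.64)]
kettle [([471.5, 240.2], 0.64)]
mug [([397.6, 198.3], 0.65)]
canister [([180.0, 245.9], 0.6), ([469.9, 238.7], 0.59)]
side [[522.0, 0.0, 321.5], [0.0, 522.0, 239.7], [0.0, 0.0, 1.0]] [-0.02172595  0.          0.          0.          0.        ] [[-0.741, -0.371, 0.56, 0.031], [-0.672, 0.42, -0.61, 0.744], [-0.009, -0.828, -0.56, 0.699], [0.0, 0.0, 0.0, 1.0]]
press [([329.8, 272.6], 0.7)]
press_hinge [([286.5, 229.2], 0.77)]
press_handle [([405.0, 271.2], 0.63)]
press_lock_tab [([403.7, 273.1], 0.68), ([405.7, 218.0], 0.57)]
kettle [([206.2, 383.0], 0.69), ([330.5, 376.1], 0.46)]
mug [([327.6, 376.7], 0.8), ([284.8, 231.0], 0.32)]
canister [([422.4, 221.3], 0.89)]
wrist [[356.1, 0.0, 319.9], [0.0, 3
[... 380 characters left out ...]
e': 1.2, 'q': array([-0.04151758,  0.41740893, -0.01032747,  1.61359711,  0.00471837,
        1.11068197, -0.05303496]), 'joint_velocities': array([ 0.00079275, -0.00024082,  0.00023825, -0.00091226,  0.0017495 ,
       -0.00059479, -0.00226575]), 'joint_torque': array([ 5.29366516e-04, -8.51052475e+01,  6.37928601e-01, -4.26288128e+01,
       -4.87261824e-02,  1.36492850e-02,  6.40978828e-05]), 'tool_pos': array([6.24987193e-01, 2.53670190e-05, 2.27420607e-01]), 'ee_rot': array([-8.61953858e-06,  7.07100078e-01,  7.07113483e-01, -4.01619940e-05]), 'force': array([-0.10079809,  0.51311087,  0.41612722]), 'torque': array([-0.00914274,  0.03065279,  0.03404536]), 'opening': 1.0008766825591853}
```

View pics/scene0.png

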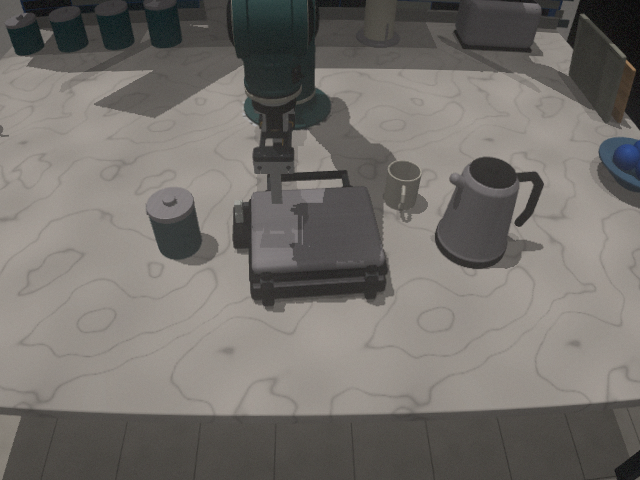

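View pics/side0.png

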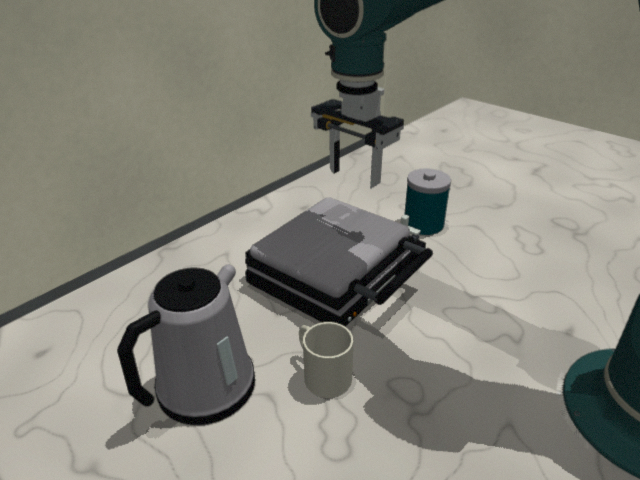

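The scene view shows the press in the middle: handle at about (315,178), lock block at (243,222). The canister is to its right (175,225), with the mug and kettle to its left. In the side view the tab stands at about (405,220) and the bar runs from (380,295) to (430,255).

```bash
cat >> h.py <<'E'
def Tmat(p,q):
    T=np.eye(4);T[:3,:3]=R.from_quat(q,scalar_first=True).as_matrix();T[:3,3]=p;return T
def proj(P,f,T):
    i=np.linalg.inv(T); return cv2.projectPoints(np.atleast_2d(P).astype(float),cv2.Rodrigues(i[:3,:3])[0],i[:3,3],f['intrinsics'],np.array(f['distortion']))[0][:,0]
def look(c):
    s=state(); f=grab_frame(c)
    T=f['extrinsics'] if c!='wrist' else Tmat(s['tool_pos'],s['ee_rot'])@f['tool_from_camera']
    return f,T
PTS={'press':[0,0,0],'press_hinge':[.118,0,.062],'press_handle':[-.175,0,.085],'press_lock_tab':[-.080,-.162,.101]}
def w(p,v): # press->world
    c,s=np.cos(v[2]),np.sin(v[2]); p=np.atleast_2d(p)
    return np.c_[v[0]+c*p[:,0]-s*p[:,1], v[1]+s*p[:,0]+c*p[:,1], p[:,2]]
E
python3 - <<'E'
from h import *
from scipy.optimize import least_squares
D=[];objs=[]
for c in ['scene','side','wrist']:
    f,T=look(c)
    for q in PTS:
        for r in place_of(c,q)[:2]: D.append((c,q,f,T,r['position'],r['confidence']))
    for q in ['kettle','mug','canister']:
        for r in place_of(c,q)[:1]:
            uv=cv2.undistortPoints(np.array([[r['position']]],float),f['intrinsics'],np.array(f['distortion']))[0,0]
            d=T[:3,:3]@[*uv,1]; print(c,q,np.round(T[:3,3]-d*T[2,3]/d[2],3),round(r['confidence'],2))
fun=lambda v:np.concatenate([(proj(w(PTS[q],v),f,T)[0]-p)*k for c,q,f,T,p,k in D])
best=min((least_squares(fun,[.7,0,a],loss='soft_l1',f_scale=2) for a in(-.2,0,.2)),key=lambda r:r.cost)
v=best.x; print(v,best.cost); np.save('v.npy',v)
for d in D: print(d[0],d[1],np.round(proj(w(PTS[d[1]],v),d[2],d[3])[0]-d[4],1),round(d[5],2))
# overlay
def box(): return {'lid':[[a,b,.105] for a,b in((-.125,-.14),(-.125,.14),(.125,.14),(.125,-.14))],'bar':[[-.175,-.095,.085],[-.175,.095,.085]],'tab':[[-.08+a,-.162+b,.101] for a,b in((-.007,-.008),(-.007,.008),(.007,.008),(.007,-.008))]}
ims=[]
for c in ['scene','side','wrist']:
    f,T=look(c); im=cv2.cvtColor(f['color'],cv2.COLOR_RGB2BGR)
    for k,P in box().items(): cv2.polylines(im,[np.int32(proj(w(P,v),f,T)*16)],True,(0,0,255),1,cv2.LINE_AA,4)
    if c!='wrist':
        im=im[130:330,200:440] if c=='scene' else im[170:370,220:460]
        im=cv2.resize(im,(400,333))
    else: im=cv2.resize(im,(360,270))
    ims.append(im)
out=np.zeros((603,800,3),np.uint8); out[:333,:400]=ims[0];out[:333,400:]=ims[1];out[333:,:360]=ims[2]
cv2.imwrite('pics/ov1.png',out[:600])
E
```

```text
scene kettle [0.564 0.443 0.   ] 0.85
scene mug [0.426 0.298 0.   ] 0.84
scene canister [ 0.595 -0.231  0.   ] 0.66
side kettle [0.578 0.439 0.   ] 0.83
side mug [0.438 0.287 0.   ] 0.81
side canister [ 0.589 -0.243  0.   ] 0.9
wrist canister [ 0.589 -0.232  0.   ] 0.86
[0.62186317 0.07366182 0.08712172] 24.382812668447087
scene press [ 3.1 -0.6] 0.83
scene press_hinge [ 0.2 -0.9] 0.85
scene press_handle [1.1 0.2] 0.65
scene press_lock_tab [-0.   1.6] 0.48
side press [0.9 1. ] 0.62
side press_hinge [1.  4.2] 0.61
side press_handle [1.  4.1] 0.96
side press_lock_tab [-1.3  0.7] 0.69
side press_lock_tab [-19.3  -5.2] 0.28
wrist press [1.4 0.4] 0.72
wrist press_handle [2.6 0.1] 0.76
wrist press_lock_tab [-1.4  1.9] 0.79
```

View pics/ov1.png

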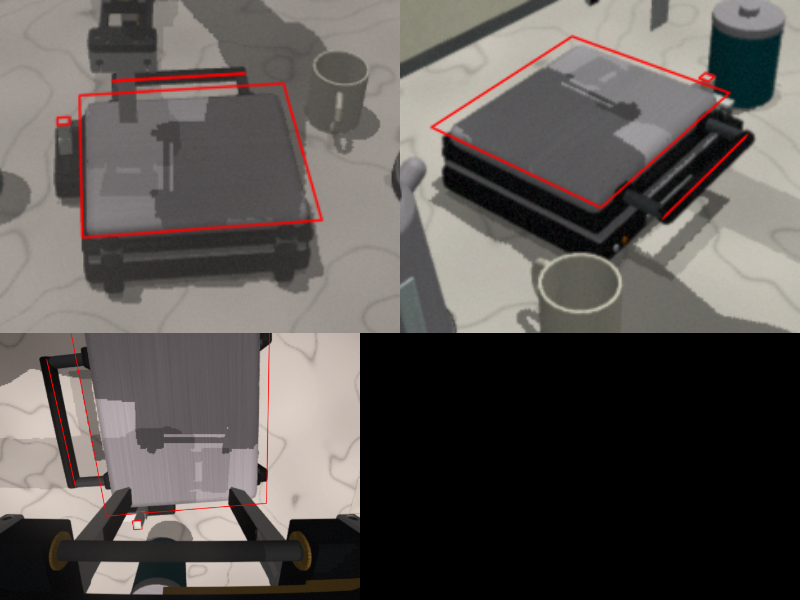

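```bash
cat >> h.py <<'E'
v=np.load('v.npy')
def down(): # tool z down, jaws along press x
    a=v[2]; return R.from_matrix(np.c_[[-np.sin(a),np.cos(a),0],[np.cos(a),np.sin(a),0],[0,0,-1]]).as_quat(scalar_first=True)
def radial(p): # tool pitched p below horizontal, pointing along press +x; tool x = press +y
    a=v[2]; fx=np.array([np.cos(a),np.sin(a),0]); z=fx*np.cos(p)+np.array([0,0,-np.sin(p)])
    x=np.array([-np.sin(a),np.cos(a),0]); return R.from_matrix(np.c_[x,np.cross(z,x),z]).as_quat(scalar_first=True)
E
python3 - <<'E'
from h import *
for p in (.3,.5,.8,1.0):
    z=lambda th:w([.118-.294*np.cos(th),0,.062+.294*np.sin(th)],v)[0]
    for s in (1,-1):
        q=R.from_quat(radial(p),scalar_first=True)*R.from_euler('z',0 if s>0 else np.pi); q=q.as_quat(scalar_first=True)
        print(p,s,[None if (k:=solve_ik(z(np.radians(4.5+d)),q)) is None else np.round(k,2).tolist() for d in(0,45)])
gripper_to(0)
q=down()
move_to(w([-.125,-.162,.17],v)[0],q)
f,T=look('wrist'); save(f,'w1.png')
for n in ('press_lock_tab','press_handle','press'):
    print(n,proj(w(PTS[n],v),f,T)[0],[(r['position'],r['confidence']) for r in place_of('wrist',n)])
print(state()['time'],state()['force'])
E
```

```text
0.3 1 [None, None]
0.3 -1 [None, None]
0.5 1 [None, [-1.31, -0.18, 1.0, 2.51, 2.46, 0.45, -2.49]]
0.5 -1 [None, [-1.31, -0.18, 1.0, 2.51, 2.46, 0.45, 0.66]]
0.8 1 [None, [-0.78, -0.12, 0.51, 2.31, 0.79, 0.24, -0.87]]
0.8 -1 [None, [-1.35, -0.25, 1.0, 2.32, 1.13, 0.38, 2.0]]
1.0 1 [[0.73, 0.38, -1.07, 2.52, 1.96, 0.43, -2.0], [-0.1, -0.03, -0.11, 2.15, 0.15, 0.46, -0.24]]
1.0 -1 [[0.73, 0.38, -1.07, 2.52, 1.96, 0.43, 1.15], [-1.28, -0.13, 1.01, 2.17, 0.42, 0.5, 2.67]]
press_lock_tab [385.19895561 262.29887782] [([386.8, 259.5], 0.78)]
press_handle [236.52869444   2.12119071] [([470.4, 42.0], 0.24)]
press [466.649689    41.29225382] [([467.0, 39.7], 0.84)]
4.85 [-0.94088056  0.47061954 -0.60129093]
```

View pics/w1.png

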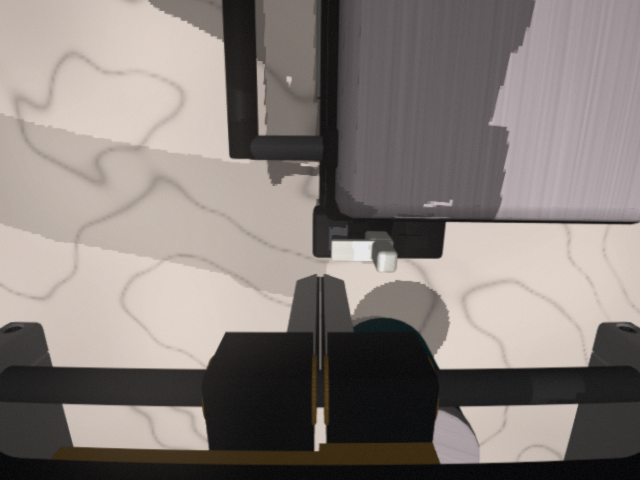

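The wrist view shows the tab top at (386,259), with its hook reaching forward at (345,248). The closed fingers are in front of it, and the prediction is within 3 px. Now I'll push the tab, watching the force.

Run:
```python
from h import *
q=down(); zt=.081+.022
P=lambda x:w([x,-.162,zt],v)[0]
move_l(P(-.125),q,.12)
f0=state()['force']; print('down',f0,state()['tool_pos'])
u=np.array([np.cos(v[2]),np.sin(v[2]),0])
move_l(P(-.108),feed=.08)
x=-.108; log=[]
while x<-.066:
    x+=.003 if x<-.080 else .0015
    move_l(P(x),feed=.04); s=state(); F=(s['force']-f0)@u; log.append((round(x,4),round(float(F),1)))
    if F<-13: break
print(log,state()['time'],w and (s['tool_pos']-P(x)))
f,T=look('wrist'); save(f,'w2.png')
for sl in (0,.025): print(sl,proj(w([-.08+sl,-.162,.101],v),f,T)[0])
print([(r['position'],r['confidence']) for r in place_of('wrist','press_lock_tab')])
```

```text
down [-0.27324404  0.54206428  0.39152143] [ 0.51178912 -0.09857626  0.10345289]
[(-0.105, 0.2), (-0.102, -0.1), (-0.099, 0.2), (-0.096, -0.4), (-0.093, -0.6), (-0.09, 0.0), (-0.087, 1.0), (-0.084, -0.3), (-0.081, 1.0), (-0.078, -0.1), (-0.0765, -1.3), (-0.075, -4.3), (-0.0735, -13.3)] 9.175 [-0.00128675 -0.00017826 -0.00022436]
0 [308.44659625 306.90187431]
0.025 [359.0884691  306.91715653]
[([356.8, 306.9], 0.85)]
```

View pics/w2.png

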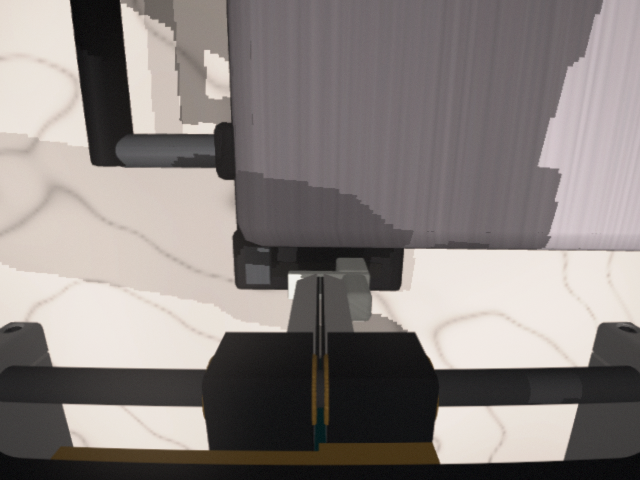

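The tab now reads (357,307), against a predicted (359,307) for fully back, and the force rose to 13 N at the stop. It is fully unlocked. Next I'll retreat and check reach for the handle grasp.

```bash
cat >> h.py <<'E'
def bar(deg,r=.294): th=np.radians(4.5+deg); return w([.118-r*np.cos(th),0,.062+r*np.sin(th)],v)[0]
def tcp(b,p): q=radial(p); return b-.003*R.from_quat(q,scalar_first=True).as_matrix()[:,2], q
E
python3 - <<'E'
from h import *
s=state(); move_l(s['tool_pos']-.006*np.array([np.cos(v[2]),np.sin(v[2]),0]),feed=.08)
move_l(w([-.09,-.162,.19],v)[0],feed=.15)
gripper_to(.4)
f,T=look('wrist')
print('tab',proj(w([-.055,-.162,.101],v),f,T)[0],[(r['position'],r['confidence']) for r in place_of('wrist','press_lock_tab')])
move_to(w([-.175,0,.25],v)[0],radial(1.35))
print(state()['q'],state()['time'])
for p in (1.0,1.05,1.1,1.15,1.2,1.25,1.3,1.35,1.4):
    d=np.array(radial(p)); z=R.from_quat(d,scalar_first=True).as_matrix()[:,2]
    print(p,[None if (k:=solve_ik(*a)) is None else np.round(k,2).tolist() for a in((tcp(bar(0),p)[0]-.09*z,d),tcp(bar(0),p),tcp(bar(20),p),tcp(bar(45),p))])
f,T=look('wrist'); save(f,'w3.png')
for n in ('press_handle','press'):
    print(n,proj(w(PTS[n],v),f,T)[0],[(r['position'],r['confidence']) for r in place_of('wrist',n)])
E
```

```text
tab [367.22622953 253.68438226] [([366.9, 251.5], 0.89)]
[-0.08512018 -0.04448275 -0.12789241  2.14152194  0.03007834  0.824847
 -0.14442671] 11.8917
1.0 [None, [-0.1, 0.19, -0.17, 2.54, 2.46, 0.2, -2.61], [0.01, -0.03, -0.26, 2.41, 0.4, 0.21, -0.53], [-0.08, -0.04, -0.14, 2.15, 0.14, 0.47, -0.24]]
1.05 [[0.04, -0.12, -0.31, 2.53, 0.26, 0.22, -0.42], [0.74, 0.36, -1.08, 2.49, 1.75, 0.39, -1.79], [-0.05, -0.02, -0.19, 2.38, 0.27, 0.27, -0.4], [-0.08, -0.02, -0.13, 2.11, 0.12, 0.54, -0.21]]
1.1 [[-0.03, -0.1, -0.23, 2.49, 0.2, 0.29, -0.35], [0.44, 0.25, -0.73, 2.46, 1.49, 0.23, -1.58], [-0.08, -0.01, -0.16, 2.34, 0.2, 0.34, -0.32], [-0.08, -0.0, -0.13, 2.07, 0.1, 0.61, -0.19]]
1.15 [[-0.07, -0.09, -0.19, 2.45, 0.15, 0.37, -0.3], [0.28, 0.22, -0.55, 2.43, 1.06, 0.2, -1.17], [-0.09, 0.01, -0.15, 2.31, 0.15, 0.41, -0.27], [-0.08, 0.02, -0.12, 2.03, 0.08, 0.67, -0.17]]
1.2 [[-0.08, -0.06, -0.16, 2.4, 0.11, 0.43, -0.25], [0.11, 0.21, -0.37, 2.4, 0.64, 0.22, -0.76], [-0.09, 0.03, -0.14, 2.27, 0.12, 0.48, -0.23], [-0.08, 0.04, -0.12, 2.0, 0.07, 0.74, -0.16]]
1.25 [[-0.09, -0.04, -0.15, 2.36, 
[... 158 characters left out ...]
1.3 [[-0.09, -0.01, -0.14, 2.32, 0.07, 0.57, -0.2], [-0.13, 0.21, -0.1, 2.34, 0.19, 0.32, -0.31], [-0.09, 0.07, -0.13, 2.2, 0.08, 0.6, -0.19], [-0.08, 0.09, -0.12, 1.92, 0.05, 0.86, -0.14]]
1.35 [[-0.09, 0.02, -0.14, 2.27, 0.06, 0.63, -0.18], [-0.11, 0.23, -0.11, 2.3, 0.14, 0.39, -0.26], [-0.09, 0.09, -0.13, 2.17, 0.06, 0.67, -0.17], [-0.08, 0.12, -0.12, 1.88, 0.05, 0.92, -0.13]]
1.4 [[-0.09, 0.05, -0.13, 2.23, 0.05, 0.69, -0.17], [-0.11, 0.25, -0.12, 2.27, 0.11, 0.46, -0.23], [-0.09, 0.11, -0.13, 2.13, 0.05, 0.73, -0.16], [-0.08, 0.14, -0.11, 1.85, 0.04, 0.99, -0.13]]
press_handle [279.51550314 229.84205907] [([281.8, 227.7], 0.61)]
press [411.26189567 206.88284452] [([412.9, 206.6], 0.67)]
```

View pics/w3.png

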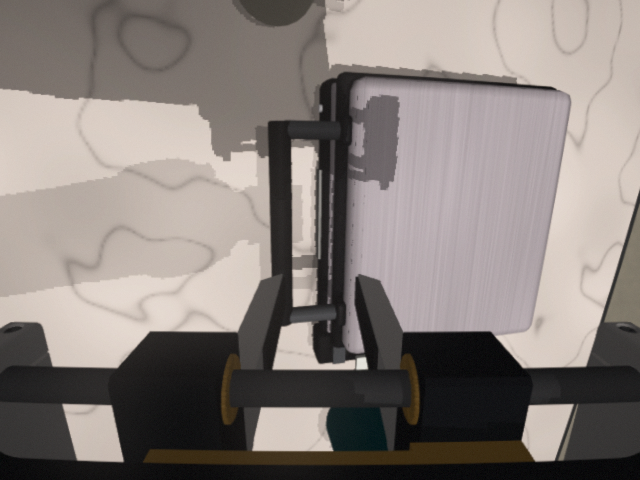

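The tab stays back after the retreat. The bar is at column 281 (predicted 279.5), between the half-open fingers. Now I'll grasp it.

Run:
```python
from h import *
p=1.3; b=bar(0)+.001*np.array([np.cos(v[2]),np.sin(v[2]),0]); c,q=tcp(b,p); z=R.from_quat(q,scalar_first=True).as_matrix()[:,2]
move_to(c-.08*z,q); f0=state()['force']
move_l(c-.03*z,feed=.1); print(state()['force']-f0)
move_l(c,feed=.06); print(state()['force']-f0, state()['tool_pos']-c)
gripper_to(0,20); s=state(); print(s['force']-f0,s['opening']*94,s['tool_pos']-c,s['time'])
f,T=look('side'); save(f,'s4.png')
cv2.imwrite('pics/s4c.png',cv2.resize(cv2.cvtColor(f['color'][100:400,220:580],cv2.COLOR_RGB2BGR),(720,600)))
```

```text
[ 0.20073666  0.67745814 -0.64362864]
[-0.74865787 -0.59436745 -0.37340844] [-1.37734206e-04  3.93959028e-05 -1.99393638e-04]
[-4.56361393 -0.40257691  5.11225477] 19.343485068578975 [-2.05166965e-04 -5.16366795e-05  8.90553626e-05] 14.2167
```

View pics/s4c.png

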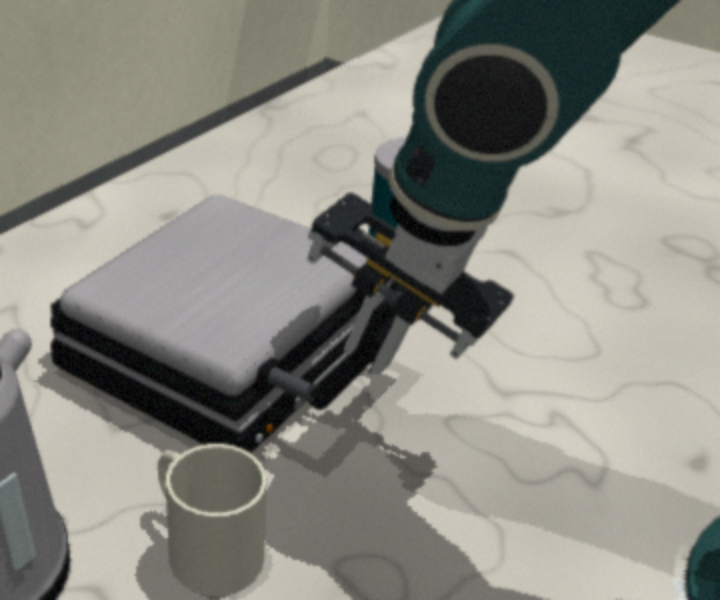

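The fingers close on the bar at 19.3 mm, and the neighbours are undisturbed. Now I'll lift along the arc.

```bash
python3 - <<'E'
from h import *
f0=None
for d in (1.5,3,6,10,15,20,25,30,35,40,45):
    p=1.3-.25*d/45
    move_l(*tcp(bar(d),p),feed=.05)
    s=state(); F=s['force']; fx=F[0]*np.cos(v[2])+F[1]*np.sin(v[2])
    th=np.radians(4.5+d); rad=-fx*np.cos(th)+F[2]*np.sin(th); tan=fx*np.sin(th)+F[2]*np.cos(th)
    print(d,'rad %.1f tan %.1f'%(rad,tan),np.round(F,1),round(s['opening']*94,1))
    if np.linalg.norm(F)>40: print('STOP');break
sleep(.3)
s=state(); g=s['tool_pos']+.003*R.from_quat(s['ee_rot'],scalar_first=True).as_matrix()[:,2]
h=w([.118,0,.062],v)[0]; e=g-h; print('angle',np.degrees(np.arctan2(e[2],np.hypot(e[0],e[1])))-4.5,'r',np.linalg.norm(e),s['time'])
for c in('scene','side'):
    f,T=look(c); save(f,c+'5.png')
    print(c,proj(bar(45),f,T)[0],[(r['position'],r['confidence']) for r in place_of(c,'press_handle')],proj(h,f,T)[0],[(r['position'],r['confidence']) for r in place_of(c,'press_hinge')])
E
python3 -c "
import cv2,numpy as np
a=cv2.imread('pics/scene5.png')[80:330,130:430];b=cv2.imread('pics/side5.png')[80:380,180:540]
cv2.imwrite('pics/m5.png',np.hstack([cv2.resize(a,(400,333)),cv2.resize(b,(400,333))]))"
```

```text
1.5 rad -6.8 tan -4.0 [ 6.3  0.5 -4.7] 19.3
3 rad -7.1 tan -3.9 [ 6.6 -0.5 -4.8] 19.7
6 rad -5.9 tan -3.9 [ 5.2 -1.1 -4.9] 19.3
10 rad 2.0 tan -4.1 [-2.8 -1.6 -3.5] 19.4
15 rad 13.1 tan -4.4 [-13.7  -2.1   0.3] 19.3
20 rad 27.3 tan -4.9 [-26.8  -2.2   6.9] 19.3
25 rad 37.0 tan -3.4 [-33.6  -4.5  15.3] 19.6
30 rad 29.6 tan -3.8 [-26.3  -4.8  13.6] 19.4
35 rad 11.2 tan -2.8 [-10.   -5.1   4.9] 19.4
40 rad 6.4 tan -3.5 [-6.6 -5.   2. ] 19.2
45 rad 5.6 tan -3.3 [-5.8 -4.3  2.2] 19.5
angle 45.05948080603896 r 0.2943636226904572 20.7917
scene [312.18605785 129.75392519] [([312.8, 128.8], 0.62)] [320.77797855 278.22917513] [([320.2, 275.9], 0.86)]
side [363.06935746 164.91514731] [([364.6, 165.0], 0.91), ([421.7, 224.0], 0.35)] [287.39455511 234.04951538] [([285.8, 230.1], 0.59)]
```

View pics/m5.png

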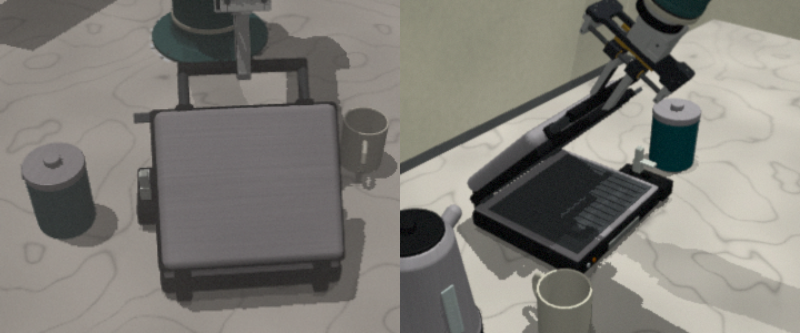

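The lid is open at about 45° with the bar in the fingers, the tab is back, and the canister, mug and kettle are standing. One last check for steadiness and displacement, then I'll hand in.

Run:
```python
from h import *
a=state(); sleep(1); b=state()
print(b['tool_pos']-a['tool_pos'],b['force'],b['opening']*94,b['time'])
for c in ('scene','side'):
    f,T=look(c)
    print(c,proj(bar(45),f,T)[0],proj(bar(43),f,T)[0],[(np.round(r['position'],1),r['confidence']) for r in place_of(c,'press_handle')[:1]])
    for q in ['kettle','mug','canister']:
        for r in place_of(c,q)[:1]:
            uv=cv2.undistortPoints(np.array([[r['position']]],float),f['intrinsics'],np.array(f['distortion']))[0,0]
            d=T[:3,:3]@[*uv,1]; print(c,q,np.round(T[:3,3]-d*T[2,3]/d[2],3),round(r['confidence'],2))
sign_off()
```

```text
[-1.51121556e-05 -2.97349655e-05  1.81888543e-05] [-5.10390442 -4.53386774  2.81505286] 19.59972625357234 22.0917
scene [312.18605785 129.75392519] [311.75466343 130.41506342] [(array([311.4, 130.7]), 0.61)]
scene kettle [0.574 0.45  0.   ] 0.56
scene mug [ 0.432  0.292 -0.   ] 0.67
scene canister [ 0.588 -0.233 -0.   ] 0.55
side [363.06935746 164.91514731] [366.5207758  169.47765031] [(array([364.9, 161.1]), 0.97)]
side kettle [0.577 0.437 0.   ] 0.61
side mug [0.441 0.29  0.   ] 0.91
side canister [ 0.591 -0.246  0.   ] 0.68
the job is handed in; nothing more can be done
```

The press is unlocked, and the arm is holding the lid open at about 45° by its handle. I handed the job in at about 22 s of the 54 s allowed.

- **Lock:** I pushed the tab back until it met its stop at 13 N. The wrist camera found it where fully unlocked should be, to about 1 mm, and it stayed there after I backed off.
- **Lid:** I gripped the bar at about 19.5 mm opening (20 N) and swung it along the hinge arc without letting go. From the arm's position the lid is at 45.1°. The cameras put the handle within about 4 px of where 45° should be, so I take the angle as good to about 1–2°.
- **Steadiness:** over a 1 s wait before hand-in, the tool moved less than 0.05 mm.
- **Kettle, mug and canister:** they are standing where they were. Position readings before and after agree to about 1 cm, which is the detectors' scatter.

**Side load:** the force along the lid, towards or away from the hinge, rose to 37 N at about 25° of lift. My hinge estimate was probably a few mm off, and the bar seems to have slid slightly in the fingers, which eased the load to about 6 N by 45°. The lid did not drop, and the wrist force stayed well below the 120 N limit.

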